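# Fetch the spoon box from behind the bottles

### The job

The open wooden box of spoons is shut in behind the oil bottle, the pepper mill and the steel shaker in the condiment caddy. Clear all three onto the plywood board first, standing upright, then lift the spoon box out and set it down centred on the cork mat and in line with it. Then put the three back upright, each in the compartment it came from, and leave the clay cup and the spice jar where they stand.

Things in the scene. Friction and masses are not known exactly. Their poses are not given: they have to be found in the camera images.
- caddy: Low fixed wooden caddy, 162 (x) x 270 (y) x 22 mm; origin: centre of underside; x away from the robot within 15 degrees. Floor 8 mm up; rim (8 mm thick) and dividers (4 mm) 22 mm up. Front (-x): 3 compartments 76 (x) x 82 (y) mm inside, centres x -35, y -86, 0, 86 mm. Back: one channel 66 (x) x 254 (y) mm, centre x +40 mm, holding the spoon box.
- oil_bottle: Dark green round bottle with cream band and straight black cap, 195 mm tall, body 62 mm across up to 108 mm, then narrowing; cap 30 mm across from 152 to 195 mm above the underside, good to grip. About 0.45 kg (up to 30 % off). Stands in a front compartment of the caddy. Origin: centre of underside; z up.
- pepper_mill: Turned dark-wood pepper mill, 188 mm tall, foot 58 mm across, waist 38 mm; straight round head 46 mm across from 134 to 168 mm above the underside, good to grip; small steel knob on top. About 0.28 kg (up to 30 % off). Stands in a front compartment of the caddy. Origin: centre of underside; z up.
- shaker: Straight brushed-steel shaker with domed perforated lid, 160 mm tall; straight 58 mm body up to 130 mm above the underside (grip at about 110 mm), lid 60 mm across. About 0.35 kg (up to 30 % off). Stands in a front compartment of the caddy. Origin: centre of underside; z up.
- spoon_box: Open light-wood box of steel spoons (fast in it, below its rim), 56 (x) x 200 (y) x 52 mm, walls 5 mm, about 0.35 kg. Lies lengthwise in the caddy's back channel, 16 mm behind the three tall things. Grip across its 56 mm width at mid length, fingertips over 14 mm above the caddy floor to clear rim and divider. Origin: centre of underside; y along its length.
- board: Plain plywood board lying on the table to the left or right of the caddy, 200 (x) x 220 (y) x 16 mm, fixed. The side area for the three tall things: they may stand anywhere on its top that is free. Origin: centre of its underside (top 16 mm up).
- mat: Rectangular cork mat lying on the table on the other side of the caddy, 100 (x) x 240 (y) x 5 mm, fixed. The place for the spoon box, lengthwise along the mat (either way round). Origin: centre of its underside (top 5 mm up); y along its length.
- clay_cup: Open glazed clay cup, 66 mm across, 52 mm tall, standing loose near the far left corner of the board (at the board's +x, +y). Stays there. Origin: centre of its underside.
- spice_jar: Squat round jar with a metal lid, 48 mm across, 66 mm tall, standing loose on the table beyond the cork mat's far long edge (at the mat's +x, some 125 mm from its centre). Stays there. Origin: centre of its underside.

How it is judged (in metres and radians):
On the way, in this order (a step that is already met when the one before it is completed fails the run):
1. the oil bottle, the pepper mill and the shaker all stand upright on the board, the spoon box still in the caddy (x of oil_bottle in the frame of board between -0.1 and 0.1 m and y of oil_bottle in the frame of board between -0.11 and 0.11 m and z of oil_bottle in the frame of board between 0.011 and 0.022 m and angle between each of oil_bottle, pepper_mill, shaker's own z axis and vertical below 0.12 rad and x of pepper_mill in the frame of board between -0.1 and 0.1 m and y of pepper_mill in the frame of board between -0.11 and 0.11 m and z of pepper_mill in the frame of board between 0.011 and 0.022 m and x of shaker in the frame of board between -0.1 and 0.1 m and y of shaker in the frame of board between -0.11 and 0.11 m and z of shaker in the frame of board between 0.011 and 0.022 m and distance of spoon_box from where it was at the start of the episode below 0.03 m), for 0.2 s.
2. the spoon box lies flat on the cork mat, centred and in line with it (horizontal distance between spoon_box and mat below 0.02 m and angle between the y axis of spoon_box and the y axis of mat, either way round below 0.15 rad and angle between spoon_box's own z axis and vertical below 0.08 rad and z of spoon_box in the frame of mat between 0.001 and 0.01 m), for 0.2 s.
At the end, for the whole second after the job is handed in: Spoon box flat on the cork mat, centres within 20 mm, in line within 0.15 rad; bottle, mill and shaker upright on the caddy floor, each within 20 mm of where it stood at the start; cup and jar within 25 mm of where they stood; all released and at rest (all of step 2 and linear speed of each of spoon_box, oil_bottle, pepper_mill, shaker below 0.02 m/s and distance of each of oil_bottle, pepper_mill, shaker from where it was at the start of the episode below 0.02 m and angle between each of oil_bottle, pepper_mill, shaker's own z axis and vertical below 0.08 rad and z of oil_bottle in the frame of caddy between 0.003 and 0.013 m and z of pepper_mill in the frame of caddy between 0.003 and 0.013 m and z of shaker in the frame of caddy between 0.003 and 0.013 m and distance of each of clay_cup, spice_jar from where it was at the start of the episode below 0.025 m); the robot touches nothing.
It fails at once if the bottle, the mill, the shaker or the spoon box is tipped over (angle between any of oil_bottle, pepper_mill, shaker, spoon_box's own z axis and vertical above 0.7 rad).
It fails at once if the clay cup or the spice jar is knocked over or pushed away (not (distance of clay_cup from where it was at the start of the episode below 0.04 m) or not (distance of spice_jar from where it was at the start of the episode below 0.04 m) or angle between any of clay_cup, spice_jar's own z axis and vertical above 0.5 rad).
It also fails if it takes over 141 s, if anything falls off the work surface, if the arm or the gripper's body presses on something with over 40 N, if the wrist force passes 120 N, or if a joint passes its speed limit or range.

### The arm

A 6-joint arm with a two-finger parallel gripper is mounted at the origin on the work surface. World frame = base frame: x ahead of the robot, y to its left, z up, the work surface at z = 0. Lengths are in mm, angles in rad, forces in N, time in s.
With the tool pointing down it reaches from about 325 to 850 mm from the base axis. Payload 15.5 kg.
Tool frame: the origin (TCP) lies at the very end of the fingers, on their centre line; the grasp point (between the pads) lies 19 mm behind it; z points along the fingers, y is the direction in which the jaws open and shut (so a half turn about z gives the same grasp; the last joint's range is limited). The gripper opens to 91 mm and grips with 3 to 60 N. Pads are 32 mm wide; open, the fingers measure 118 mm over their backs; the gripper's body (76 mm by 178 mm) begins 60 mm behind the grasp point.
Start: joints at [1.095, 0.494, 1.345, -0, 1.302, -0.096], TCP at [231.705, 580.465, 213.915] pointing down, gripper open.
Joint ranges: [-2.91, 2.91], [-0.82, 2.16], [0.22, 2.67], [-1.22, 4.37], [0.12, 2.79], [-3.08, 3.08]. Speed limits (rad/s): [1.89, 1.89, 2.57, 3.01, 3.01, 3.01].

### API

Orientations are given as a unit quaternion [x, y, z, w].
In Python, from workcell import observe, capture, job_done, search_frame, cut_out, pinpoint gives the robot as it stands.
- The arm moves only by the tool carry_out, never from a script. Its argument "deltas" is a list of rows, each a list of 3 entries, a list of its own where there are three numbers: the turn, a rotation vector about the tool's x, y, z in rad, then the shift along the tool's x, y, z in mm, then the opening, from 0 (shut) to 1 (fully open). In form: [[[wx, wy, wz], [dx, dy, dz], claw], ...]. A call has 1 to 20 rows; each row is the pose to reach, as a shift and turn from the pose commanded when the call began, along the tool's axes at that moment; what a row does not reach only later rows make up. A row lasts 1/10 s, in which the tool goes at most 50 mm and 8.59 degrees, less where a joint would pass 70% of its speed; a pose out of reach is approached as far as the arm can. A call with a gripper value outside its range is refused whole. The fingers move at their own pace and stop on an object; the grip force is fixed at half the most. Time passes only in rows, so rows that repeat a pose let the fingers close. It gives the time, the measured TCP pose, the force and the opening at its end, in the units of the state.
- observe(): the state, without advancing time (a new reading comes with each control period).
- capture(name): name is "side" or "top" or "wrist"; returns a dict with "pixels" (384x512x3 uint8, red, green, blue), "camera_matrix" (3x3 intrinsics, pixels), "k1" (the pictures are not rectified: a ray, as slopes to the right and down, at radius r is drawn at 1 + k1 r^2 times it, then the intrinsics apply), "origin" and "rotation" of the camera in the world. Camera axes: x right, y down, z forward; pixel columns grow to the right and rows downward; lengths in mm; the calibration is good to about 2 mm. A picture is of the moment at which its call begins. There is no depth.
- job_done(): hands the job in, once; it reports no verdict.
Trained networks look in a picture, given as the dict that the camera call returned (one of the last four; its "shot" number tells which), for a name from the list of things; names that differ only in an ending like _2 or _b are one class to them, and where a whole thing is asked for, a point or a joint stands for the part that bears it (a point fixed in the world has none). Each returns a list of dicts, best first, with "confidence" (0 to 1); they miss things now and then, are a little off and sometimes report something else, mostly with a low value. They report only what shows in the picture. A call takes as long as a camera call.
- search_frame(picture, name): "bbox" ([left, top, right, bottom] in pixels, round what is visible of it).
- cut_out(picture, name): "mask" (384x512 bool, what is visible of it) and "bbox" ([left, top, right, bottom] in pixels, round what is visible of it).
- pinpoint(picture, name): "xy" ([column, row] in pixels: a listed point, or the origin of a listed thing).
The state is a dict: "time": time; "qpos": joint angles; "joint_velocities": joint speeds; "tau": joint torques, N m; "eef_pos": TCP position; "tool_rot": TCP orientation; "contact_force": force on the tool from outside, world axes, zero at the start; "wrist_torque": the same for the moment, N m; "gripper_width": finger opening in mm.
Only numpy, scipy, OpenCV 4.12 (cv2) and the standard library are available. Lean on these libraries where they do the work, as an engineer would, in place of code of your own. Each camera call takes 0.05 s, during which the arm holds its last target.

## Working session

There is one attempt and no reset: what is moved stays moved. The work goes in short steps, Python scripts to look and compute and a tool call to move; the robot and the scene stay as the last step left them, time stands still between calls to the robot, and variables do not carry over. Pictures are saved under pics/ and viewed, and the job is handed in when it is done.

Besides the shell and the picture viewer there is one more tool, called after "Request:" in YAML: its name, and indented under it one key for each argument. carry_out: Moves the arm, as the interface text tells. Its arguments: {"type":"object","properties":{"deltas":{"type":"array","items":{"type":"array"}}},"required":["deltas"]}

```bash
mkdir -p pics; ls; cat > h.py <<'E'
import numpy as np, cv2
from workcell import *
from scipy.spatial.transform import Rotation as R
def save(p,n): cv2.imwrite(f'pics/{n}.png',p['pixels'][:,:,::-1])
E
python3 - <<'E'
from h import *
s=observe()
for k,v in s.items(): print(k,np.round(v,3))
for n in('side','top','wrist'):
    p=capture(n); save(p,n+'0'); print(n,np.round(p['camera_matrix'],1).tolist(),p['k1'],np.round(p['origin'],1),np.round(p['rotation'],3).tolist())
    for t in 'caddy oil_bottle pepper_mill shaker spoon_box board mat clay_cup spice_jar'.split():
        print(t,[(np.round(d['xy'],1).tolist(),round(d['confidence'],2)) for d in pinpoint(p,t)[:2]],[(np.round(d['bbox'],1).tolist(),round(d['confidence'],2)) for d in search_frame(p,t)[:2]])
E
```

```text
pics
time 0.0
qpos [ 1.095  0.494  1.346 -0.     1.303 -0.096]
joint_velocities [ 0.001 -0.002 -0.     0.     0.001  0.   ]
tau [-3.0000e-03 -8.7881e+01 -3.8186e+01  7.1000e-02  5.3000e-02  0.0000e+00]
eef_pos [231.539 580.12  213.334]
tool_rot [ 0.189  0.982 -0.001 -0.   ]
contact_force [-0.632  0.473 -0.39 ]
wrist_torque [ 0.013  0.006 -0.012]
gripper_width 91.212
side [[479.3, 0.0, 261.2], [0.0, 479.3, 199.0], [0.0, 0.0, 1.0]] 0.059048052322275786 [-262.2 -764.1  771.5] [0.803, -0.357, 0.189, -0.437]
caddy [([263.4, 205.2], 0.75)] [([209.9, 189.4, 318.9, 238.2], 0.68)]
oil_bottle [([235.2, 196.9], 0.82)] [([221.4, 137.4, 243.7, 206.7], 0.61)]
pepper_mill [([253.9, 208.5], 0.8)] [([245.2, 153.6, 269.0, 215.0], 0.87)]
shaker [([279.5, 224.4], 0.72)] [([272.4, 169.8, 293.3, 228.4], 0.62)]
spoon_box [([273.6, 200.3], 0.76)] [([244.4, 177.9, 304.0, 211.2], 0.81)]
board [([165.5, 180.7], 0.86), ([262.7, 203.3], 0.34)] [([121.3, 156.7, 212.4, 207.5], 0.64)]
mat [([346.9, 274.5], 0.89)] [([294.5, 248.4, 404.4, 305.3], 0.73), ([156.3, 142.4, 175.5, 164.2], 0.38)]
clay_cup [([166.3, 164.0],
[... 614 characters left out ...]
, 241.7], 0.16)] [([274.5, 201.5, 304.1, 231.4], 0.61)]
spoon_box [([250.9, 192.0], 0.56)] [([210.1, 177.0, 291.1, 202.9], 0.64)]
board [([115.4, 242.4], 0.63), ([249.1, 210.7], 0.61)] [([64.1, 196.8, 164.2, 285.5], 0.84)]
mat [([383.6, 243.2], 0.57)] [([334.4, 213.6, 434.5, 272.6], 0.75)]
clay_cup [([90.3, 222.7], 0.75)] [([70.9, 205.6, 103.5, 229.2], 0.93)]
spice_jar [([382.8, 191.0], 0.71)] [([373.8, 180.5, 398.6, 202.6], 0.92)]
wrist [[343.2, 0.0, 249.9], [0.0, 343.2, 194.3], [0.0, 0.0, 1.0]] -0.06533007293607462 [170.7 606.1 384.2] [0.822, 0.557, 0.067, 0.099]
caddy [] []
oil_bottle [] []
pepper_mill [] []
shaker [] []
spoon_box [] []
board [] []
mat [] []
clay_cup [] []
spice_jar [] []
```

View images.

View pics/top0.png

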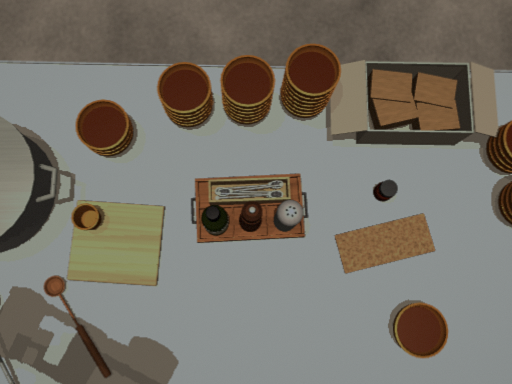

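View pics/side0.png

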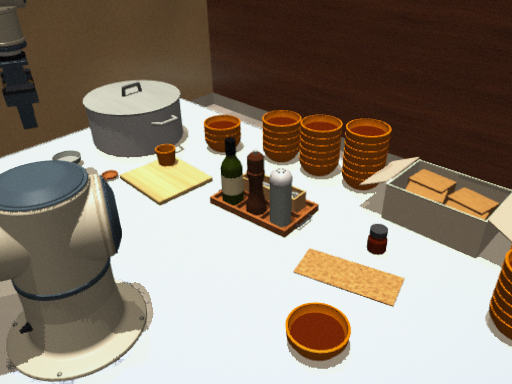

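View pics/wrist0.png

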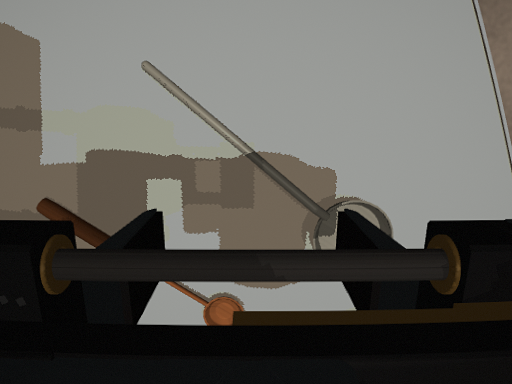

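```bash
cat >> h.py <<'E'
def proj(p,X):
    X=np.atleast_2d(X).astype(float); c=R.from_quat(p['rotation']).inv().apply(X-p['origin'])
    s=c[:,:2]/c[:,2:]; s=s*(1+p['k1']*(s**2).sum(1,keepdims=True)); K=np.array(p['camera_matrix'])
    return s*[K[0,0],K[1,1]]+K[:2,2]
def unproj(p,uv,z):
    uv=np.atleast_2d(uv).astype(float); K=np.array(p['camera_matrix']); d=(uv-K[:2,2])/[K[0,0],K[1,1]]
    s=d.copy()
    for _ in range(20): s=d/(1+p['k1']*(s**2).sum(1,keepdims=True))
    r=R.from_quat(p['rotation']).apply(np.c_[s,np.ones(len(s))]); o=np.array(p['origin'])
    return o+r*((z-o[2])/r[:,2])[:,None]
PROF={'oil_bottle':[(0,31),(108,31),(125,26),(140,18),(152,15),(195,15)],
'pepper_mill':[(0,29),(20,27),(75,19),(125,22),(134,23),(168,23),(176,10),(188,8)],
'shaker':[(0,29),(130,29),(131,30),(145,27),(155,16),(160,5)],
'clay_cup':[(0,25),(52,33)],'spice_jar':[(0,24),(66,24)]}
def mask_rev(p,prof,x,y,z):
    m=np.zeros((384,512),np.uint8); a=np.linspace(0,2*np.pi,40)
    rings=[proj(p,np.c_[x+r*np.cos(a),y+r*np.sin(a),0*a+z+h]) for h,r in prof]
    for A,B in zip(rings,rings[1:]):
        cv2.fillConvexPoly(m,cv2.convexHull((np.r_[A,B]*16).astype(np.int32)),1,shift=4)
    return m>0
E
cat > fit.py <<'E'
from h import *
from scipy.optimize import minimize
P={n:capture(n) for n in('top','side')}
M={}
for t in PROF:
    best=[]
    for n in P:
        c=cut_out(P[n],t)
        if c: M[t,n]=c[0]['mask']>0; print(t,n,c[0]['confidence'],c[0]['mask'].sum())
    z0={'clay_cup':0,'spice_jar':0}.get(t,8)
    d=pinpoint(P['top'],t); x0=unproj(P['top'],d[0]['xy'],z0)[0]
    d=pinpoint(P['side'],t); print('  pin top',x0[:2].round(1),'side',unproj(P['side'],d[0]['xy'],z0)[0][:2].round(1))
    for sel in (['top'],['side'],['top','side']):
        sel=[n for n in sel if (t,n) in M]
        if not sel: continue
        def f(v):
            c=0
            for n in sel:
                a=cv2.GaussianBlur(mask_rev(P[n],PROF[t],v[0],v[1],z0).astype(np.float32),(5,5),0); b=cv2.GaussianBlur(M[t,n].astype(np.float32),(5,5),0)
                c+=((a-b)**2).sum()/b.sum()
            return c
        r=minimize(f,x0[:2],method='Nelder-Mead',options=dict(initial_simplex=x0[:2]+np.array([[0,0],[15,0],[0,15]])))
        print('  ',sel,r.x.round(1),round(r.fun,3))
for t,z in(('board',16),('mat',5),('caddy',22),('spoon_box',60)):
    for n in P:
        c=cut_out(P[n],t)
        if not c: print(t,n,'none');continue
        m=c[0]['mask'].astype(np.uint8); cs=max(cv2.findContours(m,0,1)[0],key=cv2.contourArea)[:,0]
        w=unproj(P[n],cs,z)[:,:2].astype(np.float32)
        print(t,n,round(c[0]['confidence'],2),np.round(cv2.minAreaRect(w)[0],1),np.round(cv2.minAreaRect(w)[1],1),round(cv2.minAreaRect(w)[2],2))
E
python3 fit.py
python3 - <<'E'
import cv2
i=cv2.imread('pics/top0.png')[165:255,180:315]; cv2.imwrite('pics/topz.png',cv2.resize(i,None,fx=5.5,fy=5.5,interpolation=2))
i=cv2.imread('pics/top0.png')[190:300,50:180]; cv2.imwrite('pics/topb.png',cv2.resize(i,None,fx=5,fy=5,interpolation=2))
E
```

```text
oil_bottle top 0.72 664
oil_bottle side 0.68 1184
  pin top [548.2  93.2] side [545.3  90.8]
   ['top'] [542.7  93.1] 0.014
   ['side'] [546.1  93.8] 0.023
   ['top', 'side'] [544.3  92.6] 0.05
pepper_mill top 0.82 619
pepper_mill side 0.9 1109
  pin top [5.501e+02 3.000e-01] side [543.4  -4.5]
   ['top'] [552.1   7.6] 0.009
   ['side'] [554.4   8.5] 0.013
   ['top', 'side'] [552.7   7.7] 0.023
shaker top 0.74 709
shaker side 0.58 1246
  pin top [553.6 -83. ] side [553.9 -92.4]
   ['top'] [554.1 -79.9] 0.008
   ['side'] [557.6 -77.8] 0.009
   ['top', 'side'] [554.7 -80.5] 0.025
clay_cup top 0.59 667
clay_cup side 0.87 402
  pin top [551.8 403.5] side [570.6 434.8]
   ['top'] [551.4 409.5] 0.003
   ['side'] [567.1 428.3] 0.01
   ['top', 'side'] [553.1 412.3] 0.195
spice_jar side 0.97 523
  pin top [ 633.1 -325.8] side [ 626.3 -337.1]
   ['side'] [ 627.9 -335.6] 0.101
   ['side'] [ 627.9 -335.6] 0.101
board top 0.16 [ 499.8 -331.4] [102.4 240.4] 14.81
board side 0.9 [485.7 329.2] [242.  213.4] 87.02
mat top 0.75 [ 499.2 -334.2] [102.4 242.9] 14.44
mat side 0.83 [ 496.9 -337.5] [103.2 239.1] 14.85
caddy top 0.89 [577.2  10.7] [162.5 292.8] 0.88
caddy side 0.93 [571.8  -3.1] [185.2 289.4] 3.86
spoon_box top 0.61 [618.9  10.6] [ 65.8 200.3] 2.01
spoon_box side 0.9 [613.2 -97.8] [135.1  39. ] 39.28
```

View pics/topz.png

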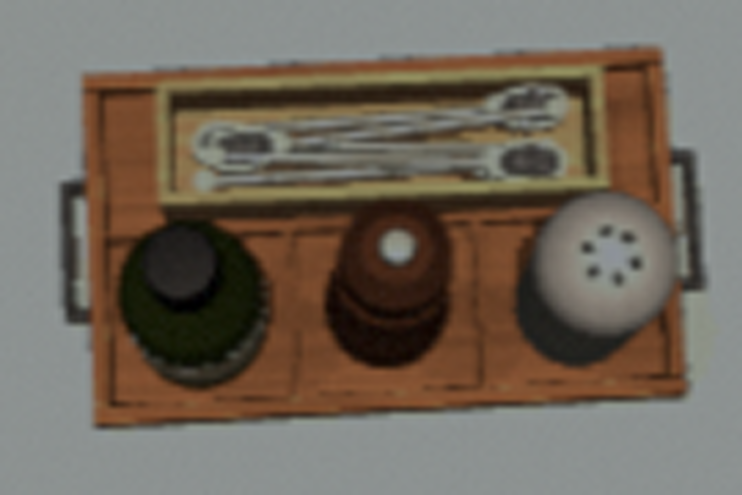

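View pics/topb.png

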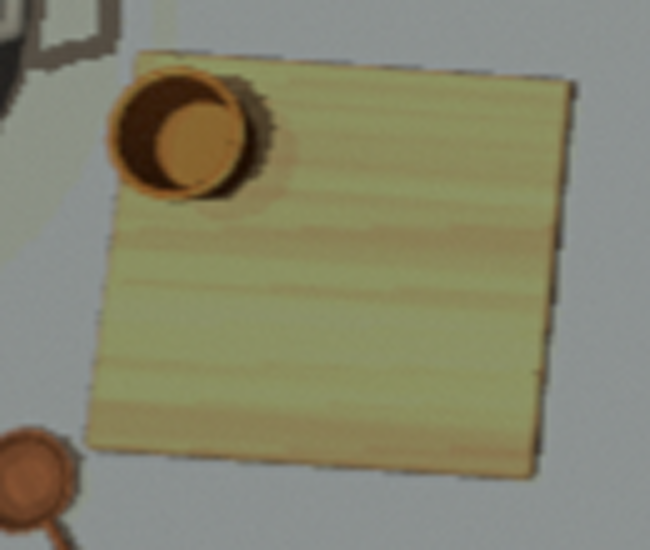

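```bash
python3 - <<'E'
from h import *
p=capture('top')
def rect(c,off,s,z):
    uv=(np.array(c)+.5)/s-.5+off; w=unproj(p,uv,z)[:,:2]
    print(w.round(1).tolist(),'ctr',w.mean(0).round(1),'len',[np.linalg.norm(w[i]-w[i-1]).round(1) for i in range(4)])
    ax=w[0]+w[1]-w[2]-w[3]; ay=w[0]+w[3]-w[1]-w[2]; print('yaw x',np.degrees(np.arctan2(ax[1],ax[0])),'yaw y',np.degrees(np.arctan2(-ay[0],ay[1])))
rect([(84,75),(662,50),(688,390),(96,425)],(180,165),5.5,22)
rect([(135,50),(572,82),(535,478),(88,448)],(50,190),5,16)
rect([(155,85),(603,68),(608,190),(163,207)],(180,165),5.5,60)
# predicted
print(unproj(p,[90.3,222.7],16))
E
```

```text
[[655.7, 149.3], [671.7, -118.2], [513.6, -128.8], [494.4, 139.2]] ctr [583.9  10.4] len [np.float64(161.6), np.float64(268.0), np.float64(158.5), np.float64(268.7)]
yaw x 3.7236567042056103 yaw y 3.755558648345065
[[597.5, 444.8], [584.2, 225.4], [387.7, 235.4], [400.1, 453.4]] ctr [492.4 339.7] len [np.float64(197.6), np.float64(219.8), np.float64(196.8), np.float64(218.3)]
yaw x -2.7083776363773953 yaw y -3.3565912837649265
[[643.5, 114.1], [654.3, -86.8], [598.7, -88.8], [588.2, 109.1]] ctr [621.2  11.9] len [np.float64(55.5), np.float64(201.1), np.float64(55.7), np.float64(198.2)]
yaw x 3.581713941654917 yaw y 3.0643211983513585
[[539.53747431 406.77443181  16.        ]]
```

```bash
cat >> h.py <<'E'
# commanded pose tracked in cmd.npy: x,y,z,A (azimuth of tool y), tool straight down
def cmd(): return np.load('cmd.npy')
def moved(wz,d):
    x,y,z,A=cmd(); d=np.array(d,float)
    x+=-np.sin(A)*d[0]+np.cos(A)*d[1]; y+=np.cos(A)*d[0]+np.sin(A)*d[1]; z-=d[2]
    np.save('cmd.npy',[x,y,z,A-wz]); return cmd()
def need(x,y,z,Adeg=None):
    X,Y,Z,A=cmd(); dx,dy=x-X,y-Y
    print('turn',0 if Adeg is None else round(A-np.radians(Adeg),4),'shift',np.round([-np.sin(A)*dx+np.cos(A)*dy,np.cos(A)*dx+np.sin(A)*dy,Z-z],1))
E
python3 - <<'E'
from h import *
q=observe()['tool_rot']; m=R.from_quat(q).as_matrix(); print(m.round(4))
A=np.arctan2(m[1,1],m[0,1]); print(A, 1.095+.096)
np.save('cmd.npy',[231.705,580.465,213.915,1.191])
need(480,10,330,3.7)
E
```

```text
[[-9.287e-01  3.708e-01  0.000e+00]
 [ 3.708e-01  9.287e-01  1.000e-04]
 [-0.000e+00  1.000e-04 -1.000e+00]]
1.1909769715988618 1.191
turn 1.1264 shift [-442.1 -437.8 -116.1]
```

Request:
carry_out:
  deltas:
    - [[0,0,0],[0,0,-40],1]
    - [[0,0,0.1],[-20,-20,-80],1]
    - [[0,0,0.2],[-50,-50,-116],1]
    - [[0,0,1.126],[-442,-438,-116],1]
    - [[0,0,1.126],[-442,-438,-116],1]
    - [[0,0,1.126],[-442,-438,-116],1]
    - [[0,0,1.126],[-442,-438,-116],1]
    - [[0,0,1.126],[-442,-438,-116],1]
    - [[0,0,1.126],[-442,-438,-116],1]
    - [[0,0,1.126],[-442,-438,-116],1]
    - [[0,0,1.126],[-442,-438,-116],1]
    - [[0,0,1.126],[-442,-438,-116],1]
    - [[0,0,1.126],[-442,-438,-116],1]
    - [[0,0,1.126],[-442,-438,-116],1]
    - [[0,0,1.126],[-442,-438,-116],1]
    - [[0,0,1.126],[-442,-438,-116],1]
    - [[0,0,1.126],[-442,-438,-116],1]
    - [[0,0,1.126],[-442,-438,-116],1]
    - [[0,0,1.126],[-442,-438,-116],1]
    - [[0,0,1.126],[-442,-438,-116],1]

```text
time: 6.4
eef_pos: [479.6, 10.6, 330.0]
tool_rot: [0.683, 0.73, 0.0, 0.0]
contact_force: [-0.0, -0.4, -0.4]
gripper_width: 91.3
```

```bash
python3 - <<'E'
from h import *
print(moved(1.126,[-442,-438,-116]))
p=capture('wrist'); save(p,'w1'); print(p['origin'])
i=p['pixels'][:,:,::-1].copy()
for t,(x,y,z) in {'oil_bottle':(544.3,92.6,8),'pepper_mill':(552.7,7.7,8),'shaker':(554.7,-80.5,8)}.items():
    m=mask_rev(p,PROF[t],x,y,z).astype(np.uint8); cv2.drawContours(i,cv2.findContours(m,0,1)[0],-1,(0,255,0),1)
c,s=np.cos(np.radians(3.7)),np.sin(np.radians(3.7))
def tr(pts,x,y,z): return np.array([[x+c*a-s*b,y+s*a+c*b,z] for a,b in pts])
q=proj(p,tr([(-81,-135),(81,-135),(81,135),(-81,135)],583.9,10.4,22)); cv2.polylines(i,[q.astype(int)],1,(255,0,0),1)
q=proj(p,tr([(-28,-100),(28,-100),(28,100),(-28,100)],621.5,12,60)); cv2.polylines(i,[q.astype(int)],1,(0,0,255),1)
cv2.imwrite('pics/w1o.png',cv2.resize(i,None,fx=1.5,fy=1.5))
E
```

```text
[4.79827835e+02 9.81356627e+00 3.29915000e+02 6.50000000e-02]
[476.37020664  78.27422348 500.29266702]
```

View pics/w1o.png

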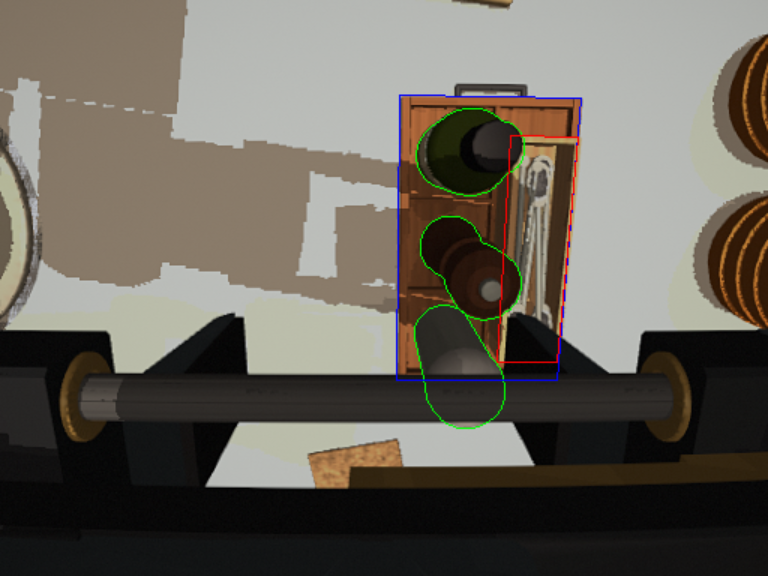

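```bash
python3 - <<'E'
from h import *
need(544,93,330); need(544,93,161)
p=capture('wrist')
from scipy.optimize import minimize
for t,x0 in {'oil_bottle':(544.3,92.6),'pepper_mill':(552.7,7.7)}.items():
    M=cut_out(p,t)[0]['mask']; b=cv2.GaussianBlur(M.astype(np.float32),(5,5),0)
    f=lambda v:((cv2.GaussianBlur(mask_rev(p,PROF[t],v[0],v[1],8).astype(np.float32),(5,5),0)-b)**2).sum()/b.sum()
    x0=np.array(x0); r=minimize(f,x0,method='Nelder-Mead',options=dict(initial_simplex=x0+np.array([[0,0],[8,0],[0,8]]))); print(t,r.x,r.fun)
E
```

```text
turn 0 shift [78.8 69.4 -0.1]
turn 0 shift [ 78.8  69.4 168.9]
oil_bottle [543.33136413  93.47983301] 0.024245526641607285
pepper_mill [551.89138861   8.79056044] 0.010218791663646698
```

Wrist fit agrees within 1 mm. Descend on the bottle cap.

Request:
carry_out:
  deltas:
    - [[0,0,0],[40,35,0],1]
    - [[0,0,0],[79,69,0],1]
    - [[0,0,0],[79,69,0],1]
    - [[0,0,0],[79,69,40],1]
    - [[0,0,0],[79,69,80],1]
    - [[0,0,0],[79,69,110],1]
    - [[0,0,0],[79,69,135],1]
    - [[0,0,0],[79,69,155],1]
    - [[0,0,0],[79,69,169],1]
    - [[0,0,0],[79,69,169],1]
    - [[0,0,0],[79,69,169],0]
    - [[0,0,0],[79,69,169],0]
    - [[0,0,0],[79,69,169],0]
    - [[0,0,0],[79,69,169],0]
    - [[0,0,0],[79,69,169],0]
    - [[0,0,0],[79,69,169],0]
    - [[0,0,0],[79,69,169],0]
    - [[0,0,0],[79,69,169],0]

```text
time: 8.4
eef_pos: [543.5, 93.1, 160.9]
tool_rot: [0.684, 0.73, -0.0, -0.0]
contact_force: [-1.4, 0.5, -0.1]
gripper_width: 29.9
```

```bash
python3 - <<'E'
from h import *
moved(0,[79,69,169]); need(450,412,221);need(450,412,169)
E
```

```text
turn 0 shift [324.3 -72.6 -60.1]
turn 0 shift [324.3 -72.6  -8.1]
```

Request:
carry_out:
  deltas:
    - [[0,0,0],[0,0,-8],0]
    - [[0,0,0],[0,0,-22],0]
    - [[0,0,0],[0,0,-40],0]
    - [[0,0,0],[2,-1,-55],0]
    - [[0,0,0],[15,-3,-60],0]
    - [[0,0,0],[38,-9,-60],0]
    - [[0,0,0],[68,-15,-60],0]
    - [[0,0,0],[98,-22,-60],0]
    - [[0,0,0],[128,-29,-60],0]
    - [[0,0,0],[158,-35,-60],0]
    - [[0,0,0],[188,-42,-60],0]
    - [[0,0,0],[218,-49,-60],0]
    - [[0,0,0],[248,-56,-60],0]
    - [[0,0,0],[275,-62,-60],0]
    - [[0,0,0],[298,-67,-60],0]
    - [[0,0,0],[314,-71,-60],0]
    - [[0,0,0],[322,-73,-60],0]
    - [[0,0,0],[324,-73,-60],0]
    - [[0,0,0],[324,-73,-60],0]
    - [[0,0,0],[324,-73,-60],0]

```text
time: 10.4
eef_pos: [450.0, 410.9, 220.9]
tool_rot: [0.684, 0.729, -0.0, 0.0]
contact_force: [-0.5, 0.4, -5.5]
gripper_width: 29.8
```

```bash
python3 - <<'E'
from h import *
print(moved(0,[324,-73,-60])); need(450,412,169)
p=capture('side'); save(p,'s2')
E
```

```text
[4.49659724e+02 4.11702712e+02 2.20915000e+02 6.50000000e-02]
turn 0 shift [ 0.3  0.4 51.9]
```

View pics/s2.png

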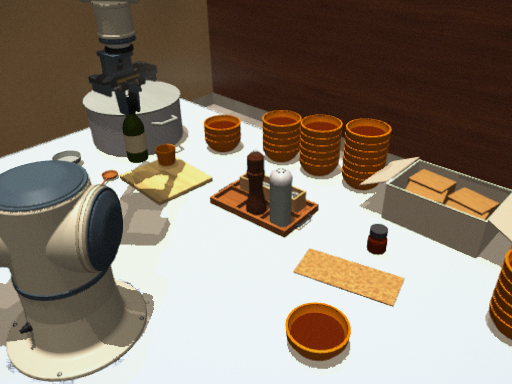

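Request:
carry_out:
  deltas:
    - [[0,0,0],[0,0,10],0]
    - [[0,0,0],[0,0,25],0]
    - [[0,0,0],[0,0,38],0]
    - [[0,0,0],[0,0,45],0]
    - [[0,0,0],[0,0,49],0]
    - [[0,0,0],[0,0,51],0]
    - [[0,0,0],[0,0,52],0]
    - [[0,0,0],[0,0,52],0]
    - [[0,0,0],[0,0,52],0.5]
    - [[0,0,0],[0,0,52],0.7]
    - [[0,0,0],[0,0,52],1]
    - [[0,0,0],[0,0,52],1]
    - [[0,0,0],[0,0,52],1]
    - [[0,0,0],[0,0,52],1]
    - [[0,0,0],[0,0,40],1]
    - [[0,0,0],[0,0,10],1]
    - [[0,0,0],[0,0,-20],1]
    - [[0,0,0],[0,0,-50],1]
    - [[0,0,0],[0,0,-50],1]

```text
time: 12.35
eef_pos: [451.2, 412.9, 276.0]
tool_rot: [0.684, 0.73, 0.004, 0.001]
contact_force: [-0.4, -0.9, -0.6]
gripper_width: 91.3
```

```bash
python3 - <<'E'
from h import *
print(moved(0,[0,0,-50])); need(552,8.5,270); need(552,8.5,140)
p=capture('side'); save(p,'s3')
E
```

```text
[4.49659724e+02 4.11702712e+02 2.70915000e+02 6.50000000e-02]
turn 0 shift [-409.    75.9    0.9]
turn 0 shift [-409.    75.9  130.9]
```

View pics/s3.png

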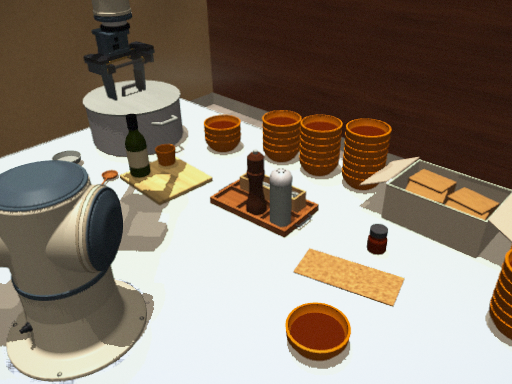

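Request:
carry_out:
  deltas:
    - [[0,0,0],[-409,76,0],1]
    - [[0,0,0],[-409,76,0],1]
    - [[0,0,0],[-409,76,0],1]
    - [[0,0,0],[-409,76,0],1]
    - [[0,0,0],[-409,76,0],1]
    - [[0,0,0],[-409,76,0],1]
    - [[0,0,0],[-409,76,0],1]
    - [[0,0,0],[-409,76,0],1]
    - [[0,0,0],[-409,76,0],1]
    - [[0,0,0],[-409,76,0],1]
    - [[0,0,0],[-409,76,0],1]
    - [[0,0,0],[-409,76,0],1]
    - [[0,0,0],[-409,76,0],1]

```text
time: 13.7
eef_pos: [551.8, 9.9, 270.9]
tool_rot: [0.683, 0.73, -0.0, -0.0]
contact_force: [0.6, -0.7, -0.1]
gripper_width: 91.5
```

Request:
carry_out:
  deltas:
    - [[0,0,0],[0,0,30],1]
    - [[0,0,0],[0,0,60],1]
    - [[0,0,0],[0,0,85],1]
    - [[0,0,0],[0,0,105],1]
    - [[0,0,0],[0,0,120],1]
    - [[0,0,0],[0,0,131],1]
    - [[0,0,0],[0,0,131],1]
    - [[0,0,0],[0,0,131],0]
    - [[0,0,0],[0,0,131],0]
    - [[0,0,0],[0,0,131],0]
    - [[0,0,0],[0,0,131],0]
    - [[0,0,0],[0,0,131],0]
    - [[0,0,0],[0,0,131],0]
    - [[0,0,0],[0,0,131],0]

```text
time: 15.1
eef_pos: [552.0, 8.5, 140.0]
tool_rot: [0.684, 0.73, -0.0, -0.0]
contact_force: [-0.7, -1.5, 3.6]
gripper_width: 45.5
```

```bash
python3 - <<'E'
from h import *
moved(0,[-409,76,0]);print(moved(0,[0,0,131])); need(450,338,200); need(450,338,148)
E
```

```text
[5.52065514e+02 8.50294201e+00 1.39915000e+02 6.50000000e-02]
turn 0 shift [335.4 -80.4 -60.1]
turn 0 shift [335.4 -80.4  -8.1]
```

Request:
carry_out:
  deltas:
    - [[0,0,0],[0,0,-8],0]
    - [[0,0,0],[0,0,-22],0]
    - [[0,0,0],[0,0,-40],0]
    - [[0,0,0],[2,-1,-55],0]
    - [[0,0,0],[15,-4,-60],0]
    - [[0,0,0],[38,-9,-60],0]
    - [[0,0,0],[68,-16,-60],0]
    - [[0,0,0],[98,-23,-60],0]
    - [[0,0,0],[128,-31,-60],0]
    - [[0,0,0],[158,-38,-60],0]
    - [[0,0,0],[188,-45,-60],0]
    - [[0,0,0],[218,-52,-60],0]
    - [[0,0,0],[248,-59,-60],0]
    - [[0,0,0],[278,-66,-60],0]
    - [[0,0,0],[305,-73,-60],0]
    - [[0,0,0],[323,-77,-60],0]
    - [[0,0,0],[333,-80,-60],0]
    - [[0,0,0],[335,-80,-60],0]
    - [[0,0,0],[335,-80,-60],0]
    - [[0,0,0],[335,-80,-60],0]

```text
time: 17.1
eef_pos: [450.7, 336.9, 199.9]
tool_rot: [0.684, 0.729, -0.0, 0.0]
contact_force: [0.6, 0.2, -1.5]
gripper_width: 45.3
```

Request:
carry_out:
  deltas:
    - [[0,0,0],[0,0,10],0]
    - [[0,0,0],[0,0,25],0]
    - [[0,0,0],[0,0,38],0]
    - [[0,0,0],[0,0,45],0]
    - [[0,0,0],[0,0,49],0]
    - [[0,0,0],[0,0,51],0]
    - [[0,0,0],[0,0,52],0]
    - [[0,0,0],[0,0,52],0]
    - [[0,0,0],[0,0,52],0.6]
    - [[0,0,0],[0,0,52],0.8]
    - [[0,0,0],[0,0,52],1]
    - [[0,0,0],[0,0,52],1]
    - [[0,0,0],[0,0,52],1]
    - [[0,0,0],[0,0,52],1]
    - [[0,0,0],[0,0,40],1]
    - [[0,0,0],[0,0,10],1]
    - [[0,0,0],[0,0,-20],1]
    - [[0,0,0],[0,0,-55],1]
    - [[0,0,0],[0,0,-55],1]

```text
time: 19.0
eef_pos: [452.3, 338.8, 260.3]
tool_rot: [0.684, 0.73, 0.004, 0.001]
contact_force: [0.3, 1.4, -0.4]
gripper_width: 91.5
```

```bash
python3 - <<'E'
from h import *
moved(0,[335,-80,-60]);print(moved(0,[0,0,-55])); need(555,-80,255); need(555,-80,99)
p=capture('side'); save(p,'s4')
E
```

```text
[4.50474784e+02 3.37599165e+02 2.54915000e+02 6.50000000e-02]
turn 0 shift [-4.235e+02  7.720e+01 -1.000e-01]
turn 0 shift [-423.5   77.2  155.9]
```

View pics/s4.png

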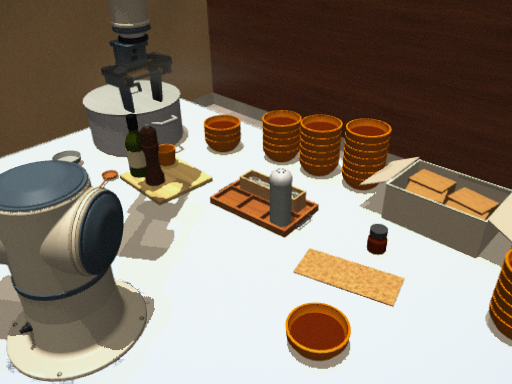

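Request:
carry_out:
  deltas:
    - [[0,0,0],[-422,77,0],1]
    - [[0,0,0],[-422,77,0],1]
    - [[0,0,0],[-422,77,0],1]
    - [[0,0,0],[-422,77,0],1]
    - [[0,0,0],[-422,77,0],1]
    - [[0,0,0],[-422,77,0],1]
    - [[0,0,0],[-422,77,0],1]
    - [[0,0,0],[-422,77,0],1]
    - [[0,0,0],[-422,77,0],1]
    - [[0,0,0],[-422,77,0],1]
    - [[0,0,0],[-422,77,0],1]
    - [[0,0,0],[-422,77,0],1]
    - [[0,0,0],[-422,77,0],1]
    - [[0,0,0],[-422,77,0],1]

```text
time: 20.45
eef_pos: [554.6, -77.6, 255.0]
tool_rot: [0.683, 0.73, 0.0, -0.0]
contact_force: [0.1, -0.6, 0.1]
gripper_width: 91.5
```

Request:
carry_out:
  deltas:
    - [[0,0,0],[0,0,30],1]
    - [[0,0,0],[0,0,60],1]
    - [[0,0,0],[0,0,85],1]
    - [[0,0,0],[0,0,110],1]
    - [[0,0,0],[0,0,130],1]
    - [[0,0,0],[0,0,145],1]
    - [[0,0,0],[0,0,156],1]
    - [[0,0,0],[0,0,156],1]
    - [[0,0,0],[0,0,156],0]
    - [[0,0,0],[0,0,156],0]
    - [[0,0,0],[0,0,156],0]
    - [[0,0,0],[0,0,156],0]
    - [[0,0,0],[0,0,156],0]
    - [[0,0,0],[0,0,156],0]

```text
time: 21.85
eef_pos: [554.8, -78.6, 99.3]
tool_rot: [0.684, 0.73, 0.0, 0.0]
contact_force: [-1.4, -0.6, 6.5]
gripper_width: 59.2
```

```bash
python3 - <<'E'
from h import *
moved(0,[-422,77,0]);print(moved(0,[0,0,156])); need(450,265,159); need(450,265,107)
E
```

```text
[ 5.54722868e+02 -7.85081979e+01  9.89150000e+01  6.50000000e-02]
turn 0 shift [349.6 -82.2 -60.1]
turn 0 shift [349.6 -82.2  -8.1]
```

```bash
python3 - <<'E'
from h import *
s=observe(); print(s['gripper_width'],s['contact_force'],s['wrist_torque'])
p=capture('side'); save(p,'s5'); i=p['pixels'][130:260,190:350,::-1]; cv2.imwrite('pics/s5z.png',cv2.resize(i,None,fx=4.5,fy=4.5))
E
```

```text
59.243792432383806 [-1.44499348 -0.61935934  6.51079407] [-0.09708146  0.2453667  -0.00192241]
```

View pics/s5z.png

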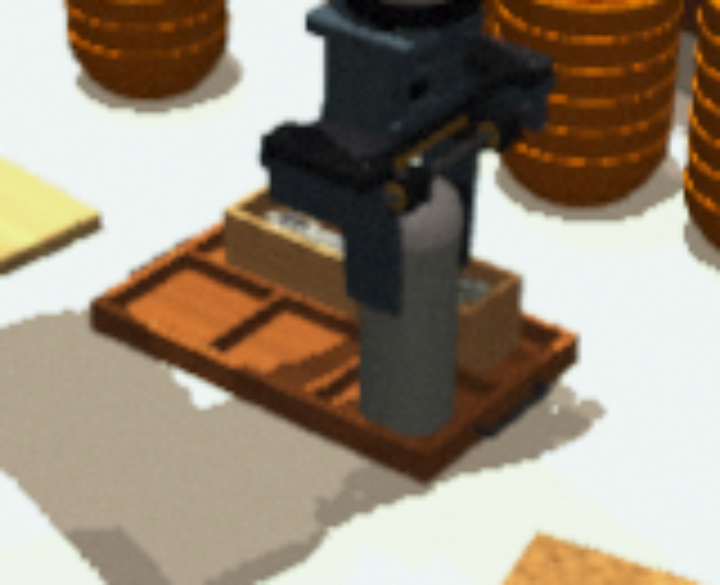

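Request:
carry_out:
  deltas:
    - [[0,0,0],[0,0,-8],0]
    - [[0,0,0],[0,0,-22],0]
    - [[0,0,0],[0,0,-40],0]
    - [[0,0,0],[2,-1,-55],0]
    - [[0,0,0],[15,-4,-60],0]
    - [[0,0,0],[38,-9,-60],0]
    - [[0,0,0],[68,-16,-60],0]
    - [[0,0,0],[98,-23,-60],0]
    - [[0,0,0],[128,-30,-60],0]
    - [[0,0,0],[158,-37,-60],0]
    - [[0,0,0],[188,-44,-60],0]
    - [[0,0,0],[218,-51,-60],0]
    - [[0,0,0],[248,-58,-60],0]
    - [[0,0,0],[278,-65,-60],0]
    - [[0,0,0],[308,-72,-60],0]
    - [[0,0,0],[332,-78,-60],0]
    - [[0,0,0],[346,-81,-60],0]
    - [[0,0,0],[350,-82,-60],0]
    - [[0,0,0],[350,-82,-60],0]
    - [[0,0,0],[350,-82,-60],0]

```text
time: 23.9
eef_pos: [450.3, 264.6, 158.8]
tool_rot: [0.684, 0.73, -0.0, 0.0]
contact_force: [-0.6, 0.0, -3.2]
gripper_width: 58.8
```

```bash
python3 - <<'E'
from h import *
print(moved(0,[350,-82,-60]))
p=capture('side'); save(p,'s6'); i=p['pixels'][80:260,80:320,::-1]; cv2.imwrite('pics/s6z.png',cv2.resize(i,None,fx=3.3,fy=3.3))
E
```

```text
[4.50162048e+02 2.65426440e+02 1.58915000e+02 6.50000000e-02]
```

View pics/s6z.png

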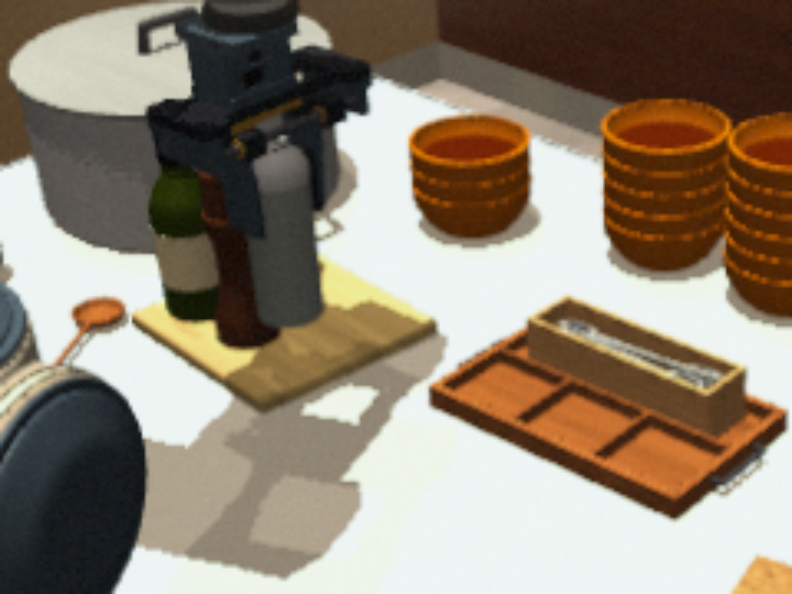

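Request:
carry_out:
  deltas:
    - [[0,0,0],[0,0,10],0]
    - [[0,0,0],[0,0,25],0]
    - [[0,0,0],[0,0,38],0]
    - [[0,0,0],[0,0,45],0]
    - [[0,0,0],[0,0,49],0]
    - [[0,0,0],[0,0,51],0]
    - [[0,0,0],[0,0,52],0]
    - [[0,0,0],[0,0,52],0]
    - [[0,0,0],[0,0,52],0.7]
    - [[0,0,0],[0,0,52],0.8]
    - [[0,0,0],[0,0,52],1]
    - [[0,0,0],[0,0,52],1]
    - [[0,0,0],[0,0,52],1]
    - [[0,0,0],[0,0,52],1]
    - [[0,0,0],[0,0,40],1]
    - [[0,0,0],[0,0,10],1]
    - [[0,0,0],[0,0,-30],1]
    - [[0,0,0],[0,0,-70],1]
    - [[0,0,0],[0,0,-90],1]
    - [[0,0,0],[0,0,-90],1]

```text
time: 25.95
eef_pos: [451.5, 266.1, 252.8]
tool_rot: [0.684, 0.73, 0.003, 0.001]
contact_force: [0.8, -0.1, -0.5]
gripper_width: 90.8
```

```bash
python3 - <<'E'
from h import *
print(moved(0,[0,0,-90])); need(570,12,249)
from scipy.optimize import minimize
P={n:capture(n) for n in('top','side')}
save(P['side'],'s7'); save(P['top'],'t7')
p=P['side']; i=p['pixels'][80:260,80:320,::-1]; cv2.imwrite('pics/s7z.png',cv2.resize(i,None,fx=3.3,fy=3.3))
E
```

```text
[4.50162048e+02 2.65426440e+02 2.48915000e+02 6.50000000e-02]
turn 0 shift [-2.607e+02  1.031e+02 -1.000e-01]
```

View pics/s7z.png

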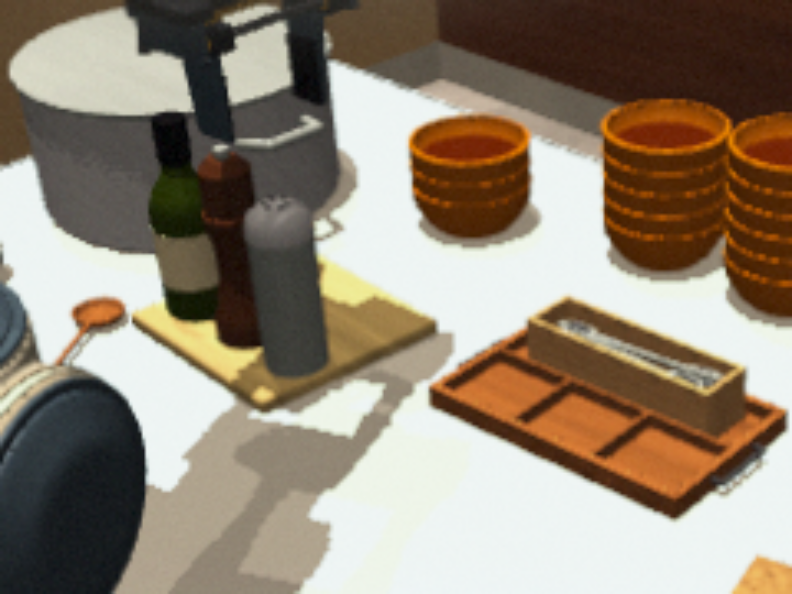

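View pics/t7.png

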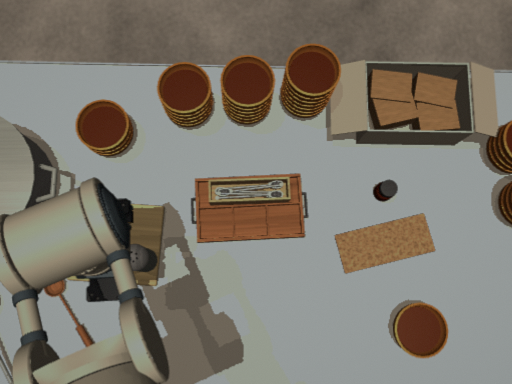

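```bash
python3 - <<'E'
from h import *
p=capture('top'); i=p['pixels'][:,:,::-1]
cv2.imwrite('pics/t8a.png',cv2.resize(i[165:255,180:315],None,fx=5.5,fy=5.5,interpolation=2))
cv2.imwrite('pics/t8b.png',cv2.resize(i[170:285,325:445],None,fx=5,fy=5,interpolation=2))
E
```

```text
(no output)
```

View pics/t8a.png

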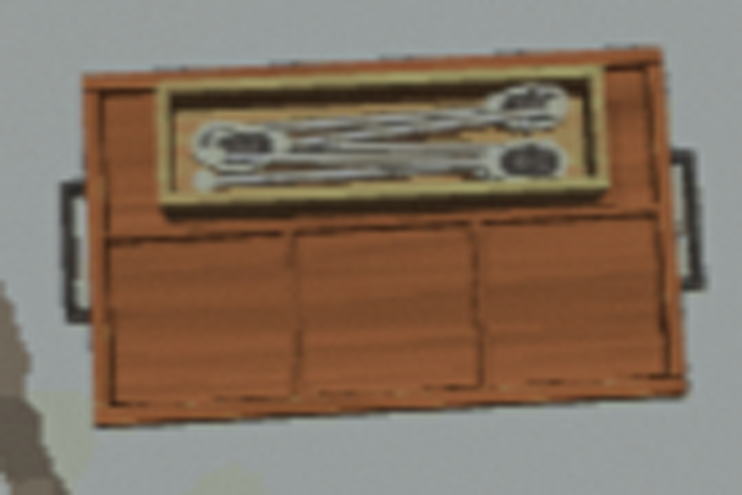

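View pics/t8b.png

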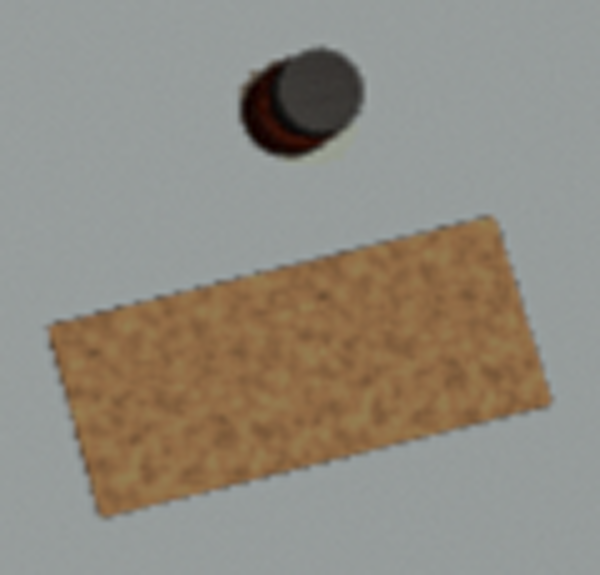

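```bash
python3 - <<'E'
from h import *
p=capture('top')
def rect(c,off,s,z):
    uv=(np.array(c)+.5)/s-.5+off; w=unproj(p,uv,z)[:,:2]
    print('ctr',w.mean(0).round(1),'len',[np.linalg.norm(w[i]-w[i-1]).round(1) for i in range(4)])
    ax=w[0]+w[1]-w[2]-w[3]; ay=w[0]+w[3]-w[1]-w[2]; print('yaw x',np.degrees(np.arctan2(ax[1],ax[0])),'yaw y',np.degrees(np.arctan2(-ay[0],ay[1])))
rect([(48,325),(492,215),(553,405),(102,518)],(325,170),5,5)
rect([(155,86),(605,67),(608,190),(161,207)],(180,165),5.5,60)
print(unproj(p,(np.array([320,90])+.5)/5-.5+[325,170],66))
need(621.5,12,249,3.5); need(621.5,12,32,3.5)
E
```

```text
ctr [ 500. -334.] len [np.float64(99.7), np.float64(237.4), np.float64(100.3), np.float64(238.1)]
yaw x 14.82009721113158 yaw y 14.469155243442433
ctr [621.2  11.9] len [np.float64(55.0), np.float64(202.1), np.float64(56.1), np.float64(199.1)]
yaw x 2.6536777115885664 yaw y 3.1852596980716408
[[ 629.942188   -330.96530527   66.        ]]
turn 0.0039 shift [-2.640e+02  1.545e+02 -1.000e-01]
turn 0.0039 shift [-264.   154.5  216.9]
```

Request:
carry_out:
  deltas:
    - [[0,0,0],[-264,154,0],1]
    - [[0,0,0],[-264,154,0],1]
    - [[0,0,0],[-264,154,0],1]
    - [[0,0,0],[-264,154,0],1]
    - [[0,0,0],[-264,154,0],1]
    - [[0,0,0],[-264,154,0],1]
    - [[0,0,0],[-264,154,0],1]
    - [[0,0,0],[-264,154,0],1]
    - [[0,0,0],[-264,154,0],1]
    - [[0,0,0],[-264,154,0],1]
    - [[0,0,0],[-264,154,60],1]
    - [[0,0,0],[-264,154,110],1]
    - [[0,0,0],[-264,154,150],1]
    - [[0,0,0],[-264,154,180],1]
    - [[0,0,0],[-264,154,200],1]
    - [[0,0,0],[-264,154,211],1]
    - [[0,0,0],[-264,154,217],1]
    - [[0,0,0],[-264,154,217],1]
    - [[0,0,0],[-264,154,217],1]

```text
time: 28.05
eef_pos: [621.6, 12.2, 33.0]
tool_rot: [0.684, 0.73, 0.0, 0.001]
contact_force: [0.4, -0.3, 0.4]
gripper_width: 91.1
```

Request:
carry_out:
  deltas:
    - [[0,0,0],[0,0,0],0]
    - [[0,0,0],[0,0,0],0]
    - [[0,0,0],[0,0,0],0]
    - [[0,0,0],[0,0,0],0]
    - [[0,0,0],[0,0,0],0]
    - [[0,0,0],[0,0,0],0]
    - [[0,0,0],[0,0,0],0]

```text
time: 28.75
eef_pos: [621.2, 12.0, 32.1]
tool_rot: [0.684, 0.73, 0.0, 0.0]
contact_force: [0.5, 0.6, 3.6]
gripper_width: 55.6
```

```bash
python3 - <<'E'
from h import *
print(moved(0,[-264,154,217])); need(499.5,-334.5,132,14.6);need(499.5,-334.5,29.5,14.6)
p=capture('side'); save(p,'s9'); i=p['pixels'][130:260,190:350,::-1]; cv2.imwrite('pics/s9z.png',cv2.resize(i,None,fx=4.5,fy=4.5))
E
```

```text
[6.20984757e+02 1.19868962e+01 3.19150000e+01 6.50000000e-02]
turn -0.1898 shift [-337.9 -143.7 -100.1]
turn -0.1898 shift [-337.9 -143.7    2.4]
```

View pics/s9z.png

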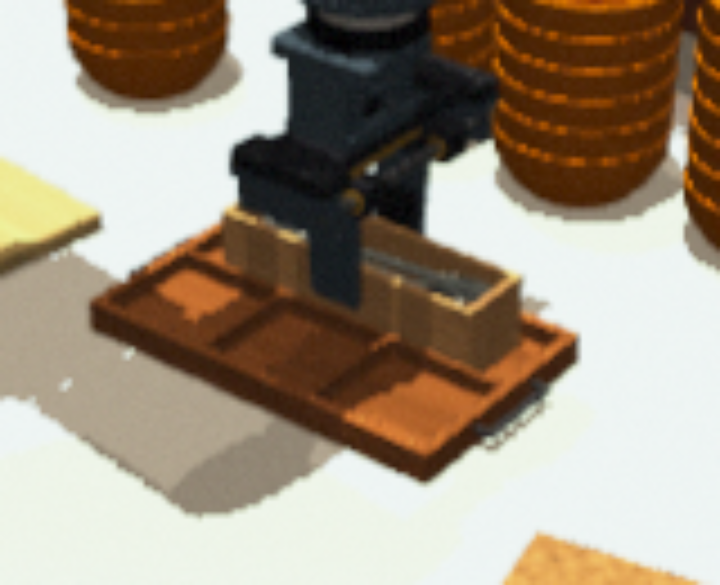

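Request:
carry_out:
  deltas:
    - [[0,0,0],[0,0,-10],0]
    - [[0,0,0],[0,0,-30],0]
    - [[0,0,0],[0,0,-55],0]
    - [[0,0,0],[0,0,-80],0]
    - [[0,0,0],[-3,-1,-95],0]
    - [[0,0,-0.01],[-18,-8,-100],0]
    - [[0,0,-0.02],[-42,-18,-100],0]
    - [[0,0,-0.04],[-72,-31,-100],0]
    - [[0,0,-0.06],[-104,-44,-100],0]
    - [[0,0,-0.08],[-136,-58,-100],0]
    - [[0,0,-0.1],[-168,-71,-100],0]
    - [[0,0,-0.12],[-200,-85,-100],0]
    - [[0,0,-0.14],[-232,-99,-100],0]
    - [[0,0,-0.16],[-264,-112,-100],0]
    - [[0,0,-0.17],[-294,-125,-100],0]
    - [[0,0,-0.18],[-318,-135,-100],0]
    - [[0,0,-0.19],[-332,-141,-100],0]
    - [[0,0,-0.19],[-338,-144,-100],0]
    - [[0,0,-0.19],[-338,-144,-100],0]
    - [[0,0,-0.19],[-338,-144,-100],0]

```text
time: 30.8
eef_pos: [499.3, -333.8, 132.0]
tool_rot: [0.611, 0.791, 0.0, -0.0]
contact_force: [0.8, 0.7, -3.3]
gripper_width: 56.3
```

```bash
python3 - <<'E'
from h import *
print(moved(-.19,[-338,-144,-100])); need(499.5,-334.5,29.5)
print(observe()['eef_pos'])
p=capture('side'); save(p,'s10'); i=p['pixels'][180:330,260:440,::-1]; cv2.imwrite('pics/s10z.png',cv2.resize(i,None,fx=4,fy=4))
E
```

```text
[ 4.99243383e+02 -3.34652741e+02  1.31915000e+02  2.55000000e-01]
turn 0 shift [1.000e-01 3.000e-01 1.024e+02]
[ 499.31818246 -333.81754883  131.98234175]
```

View pics/s10z.png

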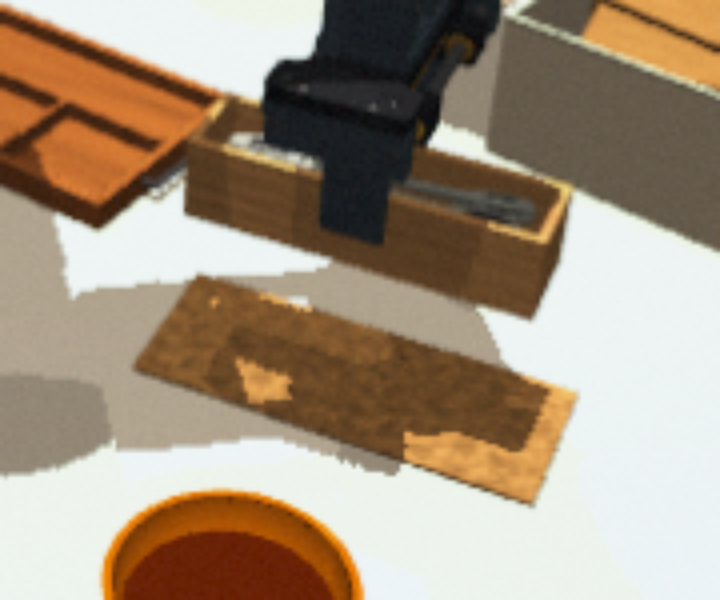

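Request:
carry_out:
  deltas:
    - [[0,0,0],[0,0,12],0]
    - [[0,0,0],[0,0,32],0]
    - [[0,0,0],[0,0,55],0]
    - [[0,0,0],[0,0,75],0]
    - [[0,0,0],[0,0,88],0]
    - [[0,0,0],[0,0,95],0]
    - [[0,0,0],[0,0,99],0]
    - [[0,0,0],[0,0,101],0]
    - [[0,0,0],[0,0,102.5],0]
    - [[0,0,0],[0,0,102.5],0]

```text
time: 31.85
eef_pos: [499.5, -334.8, 29.8]
tool_rot: [0.611, 0.791, -0.0, 0.0]
contact_force: [0.2, 0.4, -3.3]
gripper_width: 56.2
```

Request:
carry_out:
  deltas:
    - [[0,0,0],[0,0,0],0.7]
    - [[0,0,0],[0,0,0],0.8]
    - [[0,0,0],[0,0,0],1]
    - [[0,0,0],[0,0,0],1]
    - [[0,0,0],[0,0,0],1]
    - [[0,0,0],[0,0,0],1]
    - [[0,0,0],[0,0,-10],1]
    - [[0,0,0],[0,0,-40],1]
    - [[0,0,0],[0,0,-80],1]
    - [[0,0,0],[0,0,-130],1]
    - [[0,0,0],[0,0,-180],1]
    - [[0,0,0],[0,0,-220],1]
    - [[0,0,0],[0,0,-220],1]
    - [[0,0,0],[0,0,-220],1]

```text
time: 33.25
eef_pos: [499.4, -334.7, 250.8]
tool_rot: [0.611, 0.791, -0.0, 0.001]
contact_force: [-0.8, -0.4, -0.7]
gripper_width: 91.1
```

```bash
python3 - <<'E'
from h import *
moved(0,[0,0,102.5]);print(moved(0,[0,0,-220])); need(450.2,265.4,249,3.7242)
p=capture('side'); save(p,'s11'); i=p['pixels'][180:330,260:440,::-1]; cv2.imwrite('pics/s11z.png',cv2.resize(i,None,fx=4,fy=4))
E
```

```text
[ 4.99243383e+02 -3.34652741e+02  2.49415000e+02  2.55000000e-01]
turn 0.19 shift [5.930e+02 1.039e+02 4.000e-01]
```

View pics/s11z.png

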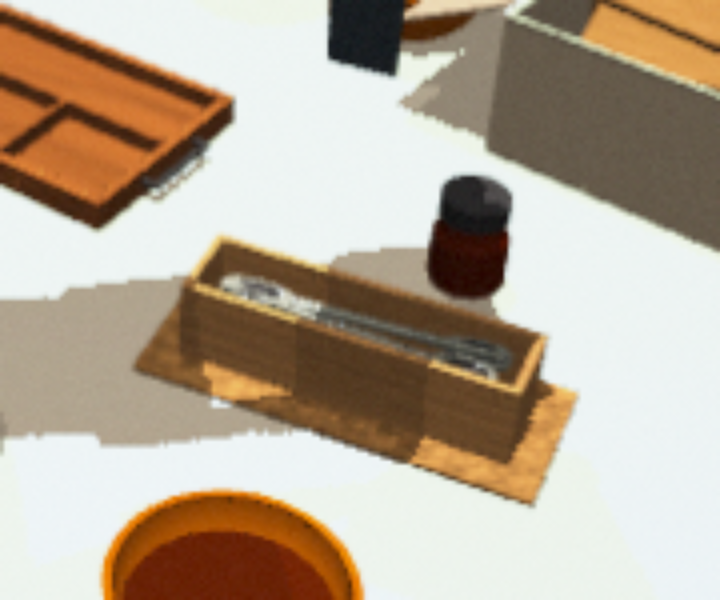

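Request:
carry_out:
  deltas:
    - [[0,0,0.19],[593,104,0],1]
    - [[0,0,0.19],[593,104,0],1]
    - [[0,0,0.19],[593,104,0],1]
    - [[0,0,0.19],[593,104,0],1]
    - [[0,0,0.19],[593,104,0],1]
    - [[0,0,0.19],[593,104,0],1]
    - [[0,0,0.19],[593,104,0],1]
    - [[0,0,0.19],[593,104,0],1]
    - [[0,0,0.19],[593,104,0],1]
    - [[0,0,0.19],[593,104,0],1]
    - [[0,0,0.19],[593,104,0],1]
    - [[0,0,0.19],[593,104,0],1]
    - [[0,0,0.19],[593,104,0],1]
    - [[0,0,0.19],[593,104,0],1]
    - [[0,0,0.19],[593,104,0],1]
    - [[0,0,0.19],[593,104,0],1]
    - [[0,0,0.19],[593,104,0],1]
    - [[0,0,0.19],[593,104,0],1]
    - [[0,0,0.19],[593,104,0],1]
    - [[0,0,0.19],[593,104,0],1]

```text
time: 35.3
eef_pos: [450.4, 265.2, 249.5]
tool_rot: [0.684, 0.73, 0.0, 0.0]
contact_force: [-0.3, 0.4, -0.0]
gripper_width: 91.1
```

```bash
python3 - <<'E'
from h import *
print(moved(0.19,[593,104,0])); s=observe(); print(s['eef_pos'],s['tool_rot'])
p=capture('top'); i=p['pixels'][:,:,::-1].copy()
def rc(x,y,z,yaw,a,b,col):
    c,s=np.cos(np.radians(yaw)),np.sin(np.radians(yaw)); q=proj(p,[[x+c*u-s*v,y+s*u+c*v,z] for u,v in((-a,-b),(a,-b),(a,b),(-a,b))])
    return ((q-[325,170]+.5)*5-.5).astype(int),col
j=cv2.resize(i[170:285,325:445],None,fx=5,fy=5,interpolation=2)
for q,col in (rc(499.5,-334.5,57,14.6,28,100,(0,0,255)),rc(500,-334,5,14.6,50,120,(255,0,0))): cv2.polylines(j,[q],1,col,1)
cv2.imwrite('pics/t12.png',j)
w=capture('wrist'); save(w,'w12')
E
```

```text
[4.50298838e+02 2.65405116e+02 2.49415000e+02 6.50000000e-02]
[450.36819666 265.2045669  249.46107067] [6.83872608e-01 7.29601436e-01 3.66664982e-05 1.30270964e-05]
```

View pics/t12.png

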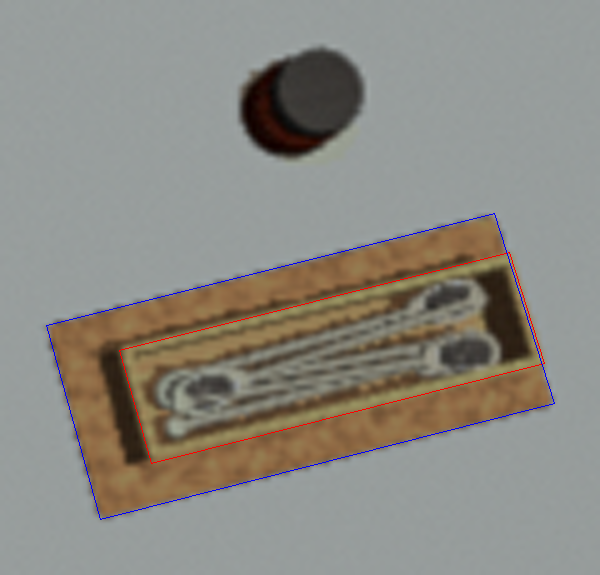

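View pics/w12.png

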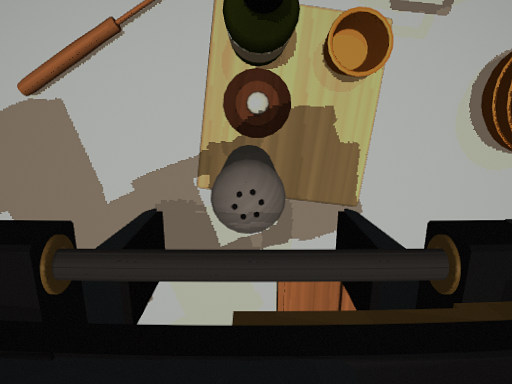

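Request:
carry_out:
  deltas:
    - [[0,0,0],[0,0,40],1]
    - [[0,0,0],[0,0,75],1]
    - [[0,0,0],[0,0,105],1]
    - [[0,0,0],[0,0,125],1]
    - [[0,0,0],[0,0,136],1]
    - [[0,0,0],[0,0,142.5],1]
    - [[0,0,0],[0,0,142.5],1]
    - [[0,0,0],[0,0,142.5],0]
    - [[0,0,0],[0,0,142.5],0]
    - [[0,0,0],[0,0,142.5],0]
    - [[0,0,0],[0,0,142.5],0]
    - [[0,0,0],[0,0,142.5],0]
    - [[0,0,0],[0,0,142.5],0]
    - [[0,0,0],[0,0,125],0]
    - [[0,0,0],[0,0,105],0]
    - [[0,0,0],[0,0,90],0]
    - [[0,0,0],[0,0,82.5],0]
    - [[0,0,0],[0,0,82.5],0]

```text
time: 37.2
eef_pos: [450.6, 265.5, 167.4]
tool_rot: [0.684, 0.73, 0.001, 0.0]
contact_force: [0.5, 0.1, -4.5]
gripper_width: 58.7
```

```bash
python3 - <<'E'
from h import *
print(moved(0,[0,0,82.5])); need(554.7,-78.5,167); need(554.7,-78.5,99)
E
```

```text
[4.50298838e+02 2.65405116e+02 1.66915000e+02 6.50000000e-02]
turn 0 shift [-3.50e+02  8.18e+01 -1.00e-01]
turn 0 shift [-350.    81.8   67.9]
```

Request:
carry_out:
  deltas:
    - [[0,0,0],[-10,2,0],0]
    - [[0,0,0],[-30,7,0],0]
    - [[0,0,0],[-60,14,0],0]
    - [[0,0,0],[-90,21,0],0]
    - [[0,0,0],[-120,28,0],0]
    - [[0,0,0],[-150,35,0],0]
    - [[0,0,0],[-180,42,0],0]
    - [[0,0,0],[-210,49,0],0]
    - [[0,0,0],[-240,56,0],0]
    - [[0,0,0],[-270,63,0],0]
    - [[0,0,0],[-300,70,0],0]
    - [[0,0,0],[-325,76,0],0]
    - [[0,0,0],[-340,79,0],0]
    - [[0,0,0],[-348,81,0],0]
    - [[0,0,0],[-350,82,0],0]
    - [[0,0,0],[-350,82,0],0]
    - [[0,0,0],[-350,82,0],0]
    - [[0,0,0],[-350,82,15],0]
    - [[0,0,0],[-350,82,30],0]
    - [[0,0,0],[-350,82,30],0]

```text
time: 39.2
eef_pos: [553.7, -77.5, 135.5]
tool_rot: [0.683, 0.73, -0.001, -0.001]
contact_force: [0.7, -0.0, -3.4]
gripper_width: 58.8
```

Request:
carry_out:
  deltas:
    - [[0,0,0],[0,0,12],0]
    - [[0,0,0],[0,0,22],0]
    - [[0,0,0],[0,0,30],0]
    - [[0,0,0],[0,0,34],0]
    - [[0,0,0],[0,0,36],0]
    - [[0,0,0],[0,0,37.5],0]
    - [[0,0,0],[0,0,37.5],0]
    - [[0,0,0],[0,0,37.5],0]

```text
time: 40.0
eef_pos: [555.0, -78.6, 99.7]
tool_rot: [0.684, 0.73, 0.0, 0.0]
contact_force: [0.2, -0.7, -3.4]
gripper_width: 59.0
```

```bash
python3 - <<'E'
from h import *
moved(0,[-350,82,30]);print(moved(0,[0,0,37.5])); print(observe()['contact_force'])
p=capture('side'); save(p,'s13'); i=p['pixels'][130:260,190:350,::-1]; cv2.imwrite('pics/s13z.png',cv2.resize(i,None,fx=4.5,fy=4.5))
E
```

```text
[ 5.54859658e+02 -7.85295214e+01  9.94150000e+01  6.50000000e-02]
[ 0.17785817 -0.65428554 -3.44510598]
```

View pics/s13z.png

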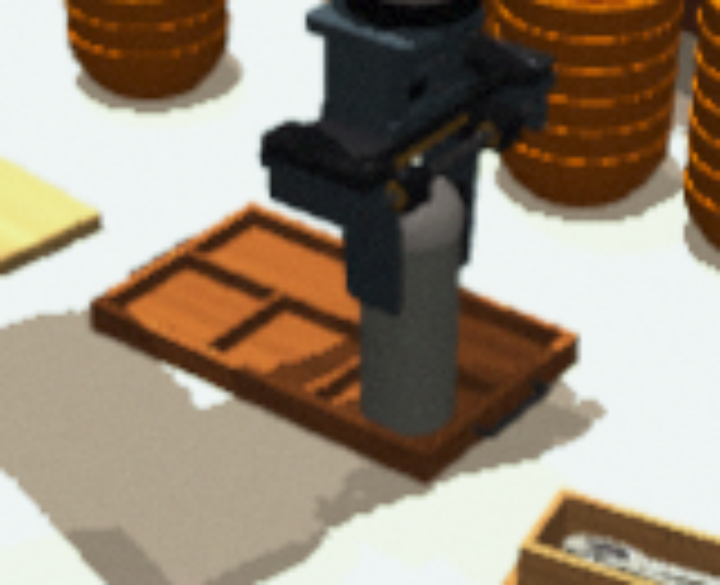

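Shaker is back in its compartment, ~0.5 mm above the floor; release and go to the mill.

Request:
carry_out:
  deltas:
    - [[0,0,0],[0,0,0.5],0]
    - [[0,0,0],[0,0,0.5],0.7]
    - [[0,0,0],[0,0,0.5],0.8]
    - [[0,0,0],[0,0,0.5],1]
    - [[0,0,0],[0,0,0.5],1]
    - [[0,0,0],[0,0,0.5],1]
    - [[0,0,0],[0,0,0.5],1]
    - [[0,0,0],[0,0,-15],1]
    - [[0,0,0],[0,0,-50],1]
    - [[0,0,0],[0,0,-90],1]
    - [[0,0,0],[0,0,-130],1]
    - [[0,0,0],[0,0,-156],1]
    - [[0,0,0],[0,0,-156],1]
    - [[0,0,0],[0,0,-156],1]

```text
time: 41.45
eef_pos: [554.9, -78.5, 255.5]
tool_rot: [0.684, 0.73, 0.0, 0.0]
contact_force: [-0.5, -0.4, -0.3]
gripper_width: 91.5
```

```bash
python3 - <<'E'
from h import *
print(moved(0,[0,0,-156])); need(450.5,337.6,255)
E
```

```text
[ 5.54859658e+02 -7.85295214e+01  2.55415000e+02  6.50000000e-02]
turn 0 shift [ 4.22e+02 -7.71e+01  4.00e-01]
```

Request:
carry_out:
  deltas:
    - [[0,0,0],[422,-77,0],1]
    - [[0,0,0],[422,-77,0],1]
    - [[0,0,0],[422,-77,0],1]
    - [[0,0,0],[422,-77,0],1]
    - [[0,0,0],[422,-77,0],1]
    - [[0,0,0],[422,-77,0],1]
    - [[0,0,0],[422,-77,0],1]
    - [[0,0,0],[422,-77,0],1]
    - [[0,0,0],[422,-77,0],1]
    - [[0,0,0],[422,-77,0],1]
    - [[0,0,0],[422,-77,0],1]
    - [[0,0,0],[422,-77,0],1]
    - [[0,0,0],[422,-77,0],1]
    - [[0,0,0],[422,-77,0],1]
    - [[0,0,0],[422,-77,0],1]

```text
time: 42.95
eef_pos: [450.9, 337.0, 255.5]
tool_rot: [0.684, 0.729, 0.0, 0.0]
contact_force: [-0.8, 0.3, -0.1]
gripper_width: 91.0
```

Request:
carry_out:
  deltas:
    - [[0,0,0],[0,0,30],1]
    - [[0,0,0],[0,0,60],1]
    - [[0,0,0],[0,0,85],1]
    - [[0,0,0],[0,0,100],1]
    - [[0,0,0],[0,0,107.5],1]
    - [[0,0,0],[0,0,107.5],1]
    - [[0,0,0],[0,0,107.5],0]
    - [[0,0,0],[0,0,107.5],0]
    - [[0,0,0],[0,0,107.5],0]
    - [[0,0,0],[0,0,107.5],0]
    - [[0,0,0],[0,0,107.5],0]
    - [[0,0,0],[0,0,107.5],0]
    - [[0,0,0],[0,0,107.5],0]
    - [[0,0,0],[0,0,95],0]
    - [[0,0,0],[0,0,75],0]
    - [[0,0,0],[0,0,55],0]
    - [[0,0,0],[0,0,47.5],0]
    - [[0,0,0],[0,0,47.5],0]

```text
time: 44.75
eef_pos: [451.1, 337.9, 209.1]
tool_rot: [0.684, 0.73, 0.001, 0.0]
contact_force: [-0.5, -1.1, -2.8]
gripper_width: 45.1
```

```bash
python3 - <<'E'
from h import *
moved(0,[422,-77,0]);print(moved(0,[0,0,47.5])); need(552.07,8.5,208); need(552.07,8.5,140)
E
```

```text
[4.50611574e+02 3.37577841e+02 2.07915000e+02 6.50000000e-02]
turn 0 shift [-3.35e+02  7.99e+01 -1.00e-01]
turn 0 shift [-335.    79.9   67.9]
```

Request:
carry_out:
  deltas:
    - [[0,0,0],[-10,2,0],0]
    - [[0,0,0],[-30,7,0],0]
    - [[0,0,0],[-60,14,0],0]
    - [[0,0,0],[-90,21,0],0]
    - [[0,0,0],[-120,29,0],0]
    - [[0,0,0],[-150,36,0],0]
    - [[0,0,0],[-180,43,0],0]
    - [[0,0,0],[-210,50,0],0]
    - [[0,0,0],[-240,57,0],0]
    - [[0,0,0],[-270,64,0],0]
    - [[0,0,0],[-295,70,0],0]
    - [[0,0,0],[-315,75,0],0]
    - [[0,0,0],[-328,78,0],0]
    - [[0,0,0],[-335,80,0],0]
    - [[0,0,0],[-335,80,0],0]
    - [[0,0,0],[-335,80,0],0]
    - [[0,0,0],[-335,80,0],0]
    - [[0,0,0],[-335,80,15],0]
    - [[0,0,0],[-335,80,30],0]
    - [[0,0,0],[-335,80,30],0]

```text
time: 46.75
eef_pos: [551.0, 9.2, 176.5]
tool_rot: [0.683, 0.73, -0.001, -0.001]
contact_force: [1.1, -0.6, -1.7]
gripper_width: 45.3
```

Request:
carry_out:
  deltas:
    - [[0,0,0],[0,0,12],0]
    - [[0,0,0],[0,0,22],0]
    - [[0,0,0],[0,0,30],0]
    - [[0,0,0],[0,0,34],0]
    - [[0,0,0],[0,0,36],0]
    - [[0,0,0],[0,0,37.5],0]
    - [[0,0,0],[0,0,38],0]
    - [[0,0,0],[0,0,38],0]

```text
time: 47.55
eef_pos: [552.4, 8.5, 140.1]
tool_rot: [0.684, 0.73, 0.0, 0.0]
contact_force: [0.4, -0.1, -2.0]
gripper_width: 45.5
```

```bash
python3 - <<'E'
from h import *
moved(0,[-335,80,30]);print(moved(0,[0,0,38]))
p=capture('side'); save(p,'s14'); i=p['pixels'][130:260,190:350,::-1]; cv2.imwrite('pics/s14z.png',cv2.resize(i,None,fx=4.5,fy=4.5))
E
```

```text
[5.52202303e+02 8.48161855e+00 1.39915000e+02 6.50000000e-02]
```

View pics/s14z.png

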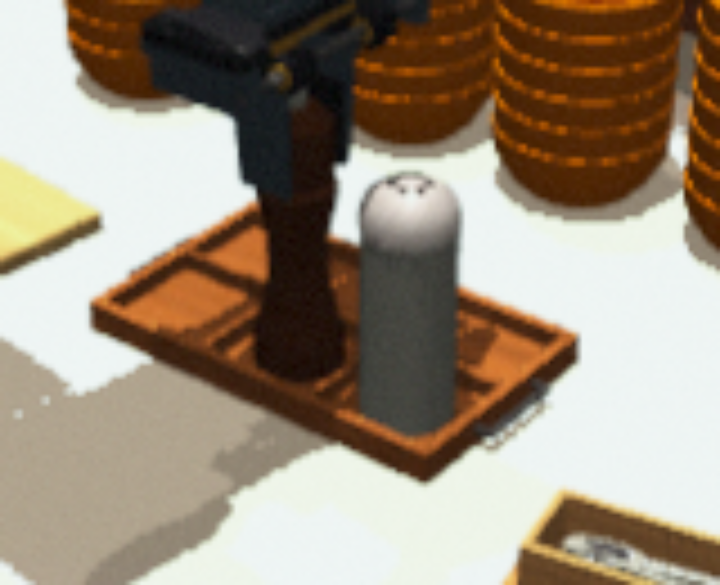

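Mill is in the middle compartment, shaker upright. Release, then the bottle.

Request:
carry_out:
  deltas:
    - [[0,0,0],[0,0,0.3],0.6]
    - [[0,0,0],[0,0,0.3],0.8]
    - [[0,0,0],[0,0,0],1]
    - [[0,0,0],[0,0,0],1]
    - [[0,0,0],[0,0,0],1]
    - [[0,0,0],[0,0,0],1]
    - [[0,0,0],[0,0,-15],1]
    - [[0,0,0],[0,0,-50],1]
    - [[0,0,0],[0,0,-90],1]
    - [[0,0,0],[0,0,-130],1]
    - [[0,0,0],[0,0,-130],1]
    - [[0,0,0],[0,0,-130],1]

```text
time: 48.8
eef_pos: [552.5, 8.5, 270.5]
tool_rot: [0.684, 0.73, 0.001, 0.001]
contact_force: [-0.2, 0.7, -1.0]
gripper_width: 90.8
```

```bash
python3 - <<'E'
from h import *
print(moved(0,[0,0,-130])); need(449.7,411.7,270)
E
```

```text
[5.52202303e+02 8.48161855e+00 2.69915000e+02 6.50000000e-02]
turn 0 shift [ 4.09e+02 -7.61e+01 -1.00e-01]
```

Request:
carry_out:
  deltas:
    - [[0,0,0],[409,-76,0],1]
    - [[0,0,0],[409,-76,0],1]
    - [[0,0,0],[409,-76,0],1]
    - [[0,0,0],[409,-76,0],1]
    - [[0,0,0],[409,-76,0],1]
    - [[0,0,0],[409,-76,0],1]
    - [[0,0,0],[409,-76,0],1]
    - [[0,0,0],[409,-76,0],1]
    - [[0,0,0],[409,-76,0],1]
    - [[0,0,0],[409,-76,0],1]
    - [[0,0,0],[409,-76,0],1]
    - [[0,0,0],[409,-76,0],1]
    - [[0,0,0],[409,-76,0],1]
    - [[0,0,0],[409,-76,0],1]
    - [[0,0,0],[409,-76,0],1]

```text
time: 50.3
eef_pos: [450.1, 411.2, 270.0]
tool_rot: [0.684, 0.729, 0.0, 0.0]
contact_force: [-0.8, -0.7, 0.8]
gripper_width: 91.2
```

Request:
carry_out:
  deltas:
    - [[0,0,0],[0,0,30],1]
    - [[0,0,0],[0,0,60],1]
    - [[0,0,0],[0,0,82],1]
    - [[0,0,0],[0,0,95],1]
    - [[0,0,0],[0,0,101],1]
    - [[0,0,0],[0,0,101],1]
    - [[0,0,0],[0,0,101],0]
    - [[0,0,0],[0,0,101],0]
    - [[0,0,0],[0,0,101],0]
    - [[0,0,0],[0,0,101],0]
    - [[0,0,0],[0,0,101],0]
    - [[0,0,0],[0,0,101],0]
    - [[0,0,0],[0,0,101],0]
    - [[0,0,0],[0,0,101],0]
    - [[0,0,0],[0,0,88],0]
    - [[0,0,0],[0,0,68],0]
    - [[0,0,0],[0,0,50],0]
    - [[0,0,0],[0,0,41],0]
    - [[0,0,0],[0,0,41],0]

```text
time: 52.2
eef_pos: [450.2, 412.0, 230.3]
tool_rot: [0.684, 0.73, 0.001, 0.0]
contact_force: [0.7, -0.3, -6.0]
gripper_width: 29.5
```

```bash
python3 - <<'E'
from h import *
moved(0,[409,-76,0]);print(moved(0,[0,0,41])); need(543.7,93,229); need(543.7,93,161)
E
```

```text
[4.49796513e+02 4.11681388e+02 2.28915000e+02 6.50000000e-02]
turn 0 shift [-3.241e+02  7.300e+01 -1.000e-01]
turn 0 shift [-324.1   73.    67.9]
```

Request:
carry_out:
  deltas:
    - [[0,0,0],[-10,2,0],0]
    - [[0,0,0],[-30,7,0],0]
    - [[0,0,0],[-60,14,0],0]
    - [[0,0,0],[-90,20,0],0]
    - [[0,0,0],[-120,27,0],0]
    - [[0,0,0],[-150,34,0],0]
    - [[0,0,0],[-180,41,0],0]
    - [[0,0,0],[-210,47,0],0]
    - [[0,0,0],[-240,54,0],0]
    - [[0,0,0],[-270,61,0],0]
    - [[0,0,0],[-295,66,0],0]
    - [[0,0,0],[-312,70,0],0]
    - [[0,0,0],[-321,72,0],0]
    - [[0,0,0],[-324,73,0],0]
    - [[0,0,0],[-324,73,0],0]
    - [[0,0,0],[-324,73,0],0]
    - [[0,0,0],[-324,73,0],0]
    - [[0,0,0],[-324,73,15],0]
    - [[0,0,0],[-324,73,30],0]
    - [[0,0,0],[-324,73,30],0]

```text
time: 54.2
eef_pos: [542.4, 93.5, 197.4]
tool_rot: [0.683, 0.73, -0.001, -0.001]
contact_force: [-1.2, -0.6, -5.0]
gripper_width: 29.7
```

Request:
carry_out:
  deltas:
    - [[0,0,0],[0,0,12],0]
    - [[0,0,0],[0,0,22],0]
    - [[0,0,0],[0,0,30],0]
    - [[0,0,0],[0,0,34],0]
    - [[0,0,0],[0,0,36],0]
    - [[0,0,0],[0,0,37.5],0]
    - [[0,0,0],[0,0,38],0]
    - [[0,0,0],[0,0,38],0]

```text
time: 55.0
eef_pos: [543.8, 93.1, 161.1]
tool_rot: [0.684, 0.73, 0.0, 0.0]
contact_force: [0.8, 0.6, -5.0]
gripper_width: 29.5
```

```bash
python3 - <<'E'
from h import *
moved(0,[-324,73,30]);print(moved(0,[0,0,38]))
p=capture('side'); save(p,'s15'); i=p['pixels'][130:260,190:350,::-1]; cv2.imwrite('pics/s15z.png',cv2.resize(i,None,fx=4.5,fy=4.5))
E
```

```text
[5.43687528e+02 9.31072565e+01 1.60915000e+02 6.50000000e-02]
```

View pics/s15z.png

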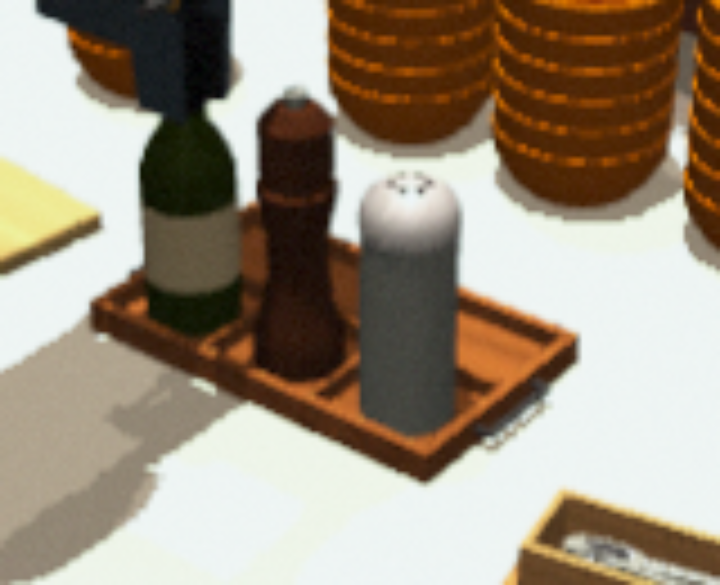

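Request:
carry_out:
  deltas:
    - [[0,0,0],[0,0,0.6],0]
    - [[0,0,0],[0,0,0.6],0]
    - [[0,0,0],[0,0,0.6],0.45]
    - [[0,0,0],[0,0,0.6],0.7]
    - [[0,0,0],[0,0,0.6],1]
    - [[0,0,0],[0,0,0.6],1]
    - [[0,0,0],[0,0,0.6],1]
    - [[0,0,0],[0,0,0.6],1]
    - [[0,0,0],[0,0,-15],1]
    - [[0,0,0],[0,0,-50],1]
    - [[0,0,0],[0,0,-90],1]
    - [[0,0,0],[0,0,-130],1]
    - [[0,0,0],[0,0,-170],1]
    - [[0,0,0],[20,-50,-170],1]
    - [[0,0,0],[40,-100,-170],1]
    - [[0,0,0],[60,-150,-170],1]
    - [[0,0,0],[60,-170,-170],1]
    - [[0,0,0],[60,-170,-170],1]
    - [[0,0,0],[60,-170,-170],1]
    - [[0,0,0],[60,-170,-170],1]

```text
time: 57.05
eef_pos: [371.1, 141.9, 331.0]
tool_rot: [0.684, 0.73, 0.0, 0.0]
contact_force: [0.5, -0.5, 0.6]
gripper_width: 91.0
```

```bash
python3 - <<'E'
import re
s=open('fit.py').read().replace("{'clay_cup':0,","{'clay_cup':16,"); open('fit2.py','w').write(s+"\nsave(P['side'],'sF');save(P['top'],'tF')\n")
E
python3 fit2.py
```

```text
oil_bottle top 0.57 657
oil_bottle side 0.68 1200
  pin top [539.2  94. ] side [544.4  87.8]
   ['top'] [544.8  94.2] 0.016
   ['side'] [546.2  93.8] 0.029
   ['top', 'side'] [545.3  93.5] 0.052
pepper_mill top 0.83 603
pepper_mill side 0.91 1110
  pin top [561.6   0.9] side [548.5   1.7]
   ['top'] [552.5   8. ] 0.006
   ['side'] [554.6   7.6] 0.012
   ['top', 'side'] [553.5   7.9] 0.023
shaker top 0.57 707
shaker side 0.8 1193
  pin top [561.3 -84.8] side [544.5 -93.6]
   ['top'] [555.1 -79.6] 0.011
   ['side'] [557.5 -78.4] 0.016
   ['top', 'side'] [555.1 -80.5] 0.029
clay_cup top 0.63 625
clay_cup side 0.57 354
  pin top [545.4 400. ] side [554.3 397.6]
   ['top'] [547.9 405.9] 0.022
   ['side'] [547.7 400.5] 0.048
   ['top', 'side'] [549.9 404.7] 0.092
spice_jar top 0.58 396
spice_jar side 0.6 545
  pin top [ 622.2 -336.9] side [ 638.6 -332.9]
   ['top'] [ 630.7 -330.7] 0.076
   ['side'] [ 628.4 -333.6] 0.066
   ['top', 'side'] [ 631.3 -331.2] 0.161
board top 0.82 [513.9 339.4] [227.1 164.4] 88.57
board side 0.95 [487.  326.9] [237.1 209.6] 85.23
mat top 0.61 [ 499.9 -334.1] [100.2 239.2] 14.33
mat side 0.88 [ 481.3 -345.1] [101.1 250.6] 24.25
caddy top 0.97 [583.3  11.9] [163.9 289.2] 3.77
caddy side 0.95 [571.9  -1.2] [193.4 294. ] 2.95
spoon_box top 0.55 [ 498.7 -328.2] [ 55.2 210.7] 13.66
spoon_box side 0.65 [ 469.9 -349.7] [114.2 205.7] 15.76
```

View pics/sF.png

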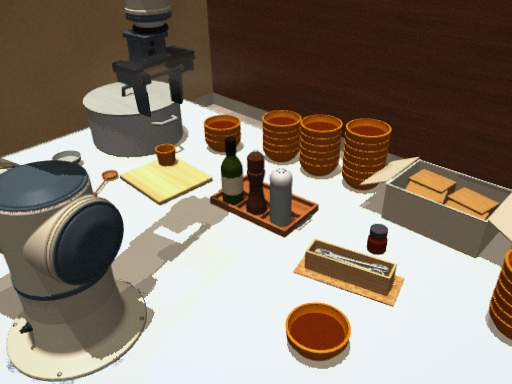

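View pics/tF.png

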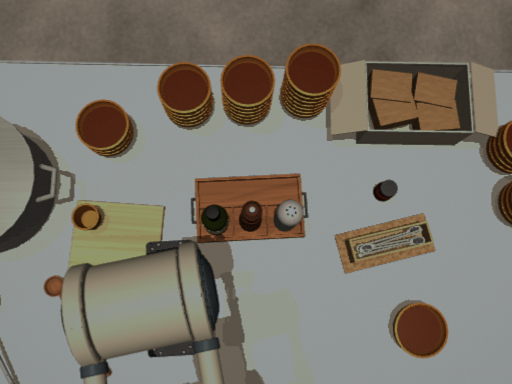

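Everything stands where it should: the three are within about 2 mm of their start positions, the box is on the mat, and the cup and jar sit at the same pixels as before. Handing in.

```bash
python3 -c "
from workcell import *
print(job_done())"
```

```text
the job is handed in; nothing more can be done
None
```

I cleared the bottle, mill and shaker onto the board, upright. Then I set the spoon box on the cork mat and put the three back in their own compartments. The job was handed in about 59 s into the 141 s limit; no verdict was reported.

- **Bottle, mill and shaker:** in the last pictures all three were upright, and refitting them in the top and side views put each within about 2 mm of where it started.
- **Spoon box:** an overlay on the top view, taken after release, had it centred on the mat within about 2 mm and in line with it. The last automatic mask fit put its centre about 6 mm from the mat's in the top view, with about 0.7° between them. I trusted the overlay, because the mask includes the box's side wall; both are inside the 20 mm and 0.15 rad limits.
- **Checks that disagreed:** the side-view mask fits for the box and the mat were unusable, because the view is oblique and the box hides part of the mat. The networks' origin points were up to about 15 mm off the outline fits for the three tall things.
- **Cup and jar:** both appear at the same pixels in the top picture as at the start, and the gripper never came near them.
- **Arm:** it ended open and well clear of everything, and the outside force readings I saw stayed below 7 N.

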